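# Sort the returned tent kit

### The job

Put the returned tent kit away: lay the long purple V-peg in the long tray, the short V-peg in the short tray and the T-handled steel extractor in the square tray, each lying flat on the tray's floor. Stand each of the two aluminium pole sleeves upright in the round pot made for its size, right down on the pot's floor: the narrow sleeve in the narrow pot, the wide one in the wide pot.

Things in the scene. Friction and masses are not known exactly. Their poses are not given: they have to be found in the camera images.
- long_peg_mid (a point): The longer purple anodised aluminium V-peg lying on the bench, 170 mm long (along x, pointed end at +x), 20 mm wide (along y), 17 mm high with a V ridge along its top; the lower 11 mm of its two long sides are upright and flat, to be gripped across y from above. The point is its centre, half-way up (8.5 mm over the bench as it lies); its axes are the peg's, z up. About 45 g.
- short_peg_mid (a point): The shorter purple anodised aluminium V-peg lying on the bench, 110 mm long (along x, pointed end at +x), 20 mm wide (along y), 17 mm high with a V ridge along its top; the lower 11 mm of its two long sides are upright and flat, to be gripped across y from above. The point is its centre, half-way up (8.5 mm over the bench as it lies); its axes are the peg's, z up. About 30 g.
- extractor_mid (a point): Steel peg extractor lying on the bench: 12 mm round bar throughout. A straight shaft along its x, 110 mm over all, with a T cross handle 70 mm wide at the -x end and a small hook bent to +y at the +x end (hook reaches 22 mm to +y). The point is the middle of the shaft, half-way up (6 mm over the bench as it lies), a good place to grip it across y. About 120 g.
- narrow_sleeve_mid (a point): Narrow pole sleeve: open aluminium tube standing upright on the bench, 30 mm across outside, wall 3 mm, 55 mm high. The point is its centre, half-way up (27.5 mm over the bench); z along its axis. About 50 g.
- wide_sleeve_mid (a point): Wide pole sleeve: open aluminium tube standing upright on the bench, 50 mm across outside, wall 3 mm, 55 mm high. The point is its centre, half-way up (27.5 mm over the bench); z along its axis. About 90 g.
- long_tray: Long white plastic open tray fixed to the bench, inside 190 mm (its x) by 86 mm (its y), outside 198 by 94 mm, walls 4 mm thick, floor 4 mm thick, rim 18 mm over the bench. Origin at the centre of its underside on the bench; z up.
- short_tray: Short white plastic open tray fixed to the bench, inside 130 mm (its x) by 86 mm (its y), outside 138 by 94 mm, walls 4 mm thick, floor 4 mm thick, rim 18 mm over the bench. Origin at the centre of its underside on the bench; z up.
- square_tray: Square white plastic open tray fixed to the bench, inside 130 mm (its x) by 130 mm (its y), outside 138 by 138 mm, walls 4 mm thick, floor 4 mm thick, rim 18 mm over the bench. Origin at the centre of its underside on the bench; z up.
- narrow_pot: Narrow round open dark steel pot fixed to the bench, 54 mm across outside, 46 mm across inside, rim 30 mm over the bench, floor 5 mm thick. Origin at the centre of its underside on the bench; z up. The wide sleeve cannot enter it.
- wide_pot: Wide round open dark steel pot fixed to the bench, 74 mm across outside, 66 mm across inside, rim 30 mm over the bench, floor 5 mm thick. Origin at the centre of its underside on the bench; z up. Both sleeves would go in, but it is for the wide one.
There are look-alikes about, which are no part of the job. What is shaped like the square_tray but yellow is not meant. Leave any turquoise look-alike of the long_tray alone.

How it is judged:
By the outcome, as a careful person would: the job done as asked, in the order asked, and still so for the second after the job is handed in, with the robot touching nothing.
It also fails if it takes over 141 s, if anything falls off the work surface, if the arm or the gripper's body presses on something with over 40 N, if the wrist force passes 120 N, or if a joint passes its speed limit or range.

### The arm

A 6-joint arm with a two-finger parallel gripper is mounted at the origin on the work surface. World frame = base frame: x ahead of the robot, y to its left, z up, the work surface at z = 0. Lengths are in m, angles in rad, forces in N, time in s.
With the tool pointing down it reaches from about 0.275 to 0.825 m from the base axis. Payload 4.9 kg.
Tool frame: the origin (TCP) lies midway between the tips of the shut fingers; the grasp point (between the pads) lies 19 mm behind it (grip_point_offset is the distance from the TCP to the grasp point, in m); z points along the fingers, x is the direction in which the jaws open and shut, and the axes are right-handed (so a half turn about z gives the same grasp; the last joint's range is limited). The gripper opens to 85 mm and grips with 20 to 120 N. Pads are 22 mm wide; open, the fingers measure 114 mm over their backs; the gripper's body (76 mm by 85 mm) begins 54 mm behind the grasp point. The pads swing forward as they close: fully open they stand 13 mm farther back than shut.
Start: joints at [-1.254, 0.326, -0.193, 1.052, 0, 1.437], TCP at [0.24, -0.495, 0.231] pointing down, gripper open.
Joint ranges: [-2.65, 2.65], [-0.97, 1.79], [-1.3, 1.35], [-1.93, 2.1], [-1.47, 1.37], [-3.14, 3.14]. Speed limits (rad/s): [2.57, 2.57, 3.14, 3.14, 3.14, 3.14].

### API

Orientations are given as a rotation vector (axis times angle).
In Python, from cell import * gives the robot as it stands. Calls block until the motion is done:
- movep(position, orientation): joint-space move of the TCP to a pose.
- move_l(position, velocity=0.15, rot=None, until_force=None): straight line of the TCP; rot=None keeps the orientation; velocity is the mean speed in m/s. With until_force (N) it stops when the force on the tool has changed by that much, and returns True; else False.
- set_joints(angles): joint-space move.
- let_go() and grab(newtons=None): open the fingers fully, or close them until they stop; newtons is the grip in N (None keeps the last).
- sleep(seconds).
- ik(position, orientation): joint angles nearest the present ones, or None.
- get_state(): the state.
- grab_frame(name): name is "side" or "top" or "wrist"; returns a dict with "img" (480x640x3 uint8, red, green, blue), "fx", "fy", "cx", "cy" (pixels), "k1" (the pictures are not rectified: a ray, as slopes to the right and down, at radius r is drawn at 1 + k1 r^2 times it, then the intrinsics apply), "cam_to_world" (4x4, takes a point from camera to world coordinates); the wrist camera has in their place "T_tool_cam" (4x4, takes a point from camera to tool coordinates, whose origin is the TCP and whose axes are the tool frame's). Camera axes: x right, y down, z forward; pixel columns grow to the right and rows downward; lengths in m; the calibration is good to about 2 mm. A picture is of the moment at which its call begins: read the wrist's pose just before it. There is no depth.
A pose or a line that the arm cannot do raises MotionError and nothing moves.
- sign_off(): hands the job in, once; it reports no verdict.
Trained networks look in the newest picture that a camera, given by its name, has taken for a name from the list of things; names that differ only in an ending like _2 or _b are one class to them, and where a whole thing is asked for, a point or a joint stands for the part that bears it (a point fixed in the world has none). Each returns a list of dicts, best first, with "score" (0 to 1); they miss things now and then, are a little off and sometimes report something else, mostly with a low value. They report only what shows in the picture. A call takes as long as a camera call. They do not tell look-alikes from the thing itself.
- spot_in(camera, name): "centre" ([column, row] in pixels, amid what is visible of it).
- silhouettes(camera, name): "mask" (480x640 bool, what is visible of it) and "centre" ([column, row] in pixels, amid what is visible of it).
- tip_of(camera, name): "centre" ([column, row] in pixels: a listed point, or the origin of a listed thing).
The state is a dict: "clock": time; "q": joint angles; "joint_velocities": joint speeds; "tau": joint torques, N m; "position": TCP position; "eef_rot": TCP orientation; "contact_force": force on the tool from outside, world axes, zero at the start; "wrist_torque": the same for the moment, N m; "finger_gap": opening from 0.0 (shut) to 1.0 (fully open).
Only numpy, scipy, OpenCV 4.12 (cv2) and the standard library are available. Lean on these libraries where they do the work, as an engineer would, in place of code of your own. Each camera call takes 0.05 s, during which the arm holds its last target.

## Working session

There is one attempt and no reset: what is moved stays moved. The work goes in short steps, each a Python script; the robot and the scene stay as the last script left them, time stands still between calls to the robot, and variables do not carry over. Pictures are saved under pics/ and viewed, and the job is handed in when it is done.

```bash
ls; mkdir -p pics; python3 - <<'E'
from cell import *
import cv2
for n in ("side","top","wrist"):
    f=grab_frame(n); cv2.imwrite(f"pics/{n}0.png",f["img"][:,:,::-1])
    print(n,f["fx"],f["cx"],f["cy"],f["k1"],f.get("cam_to_world"),f.get("T_tool_cam"))
s=get_state();print(s["clock"],s["position"],s["eef_rot"],s["finger_gap"],s["contact_force"])
E
```

```text
pics
side 566.3968478324884 323.2462030080555 234.78671968485568 0.04009023964525958 [[ 0.97204668 -0.16952791  0.16243625  0.25200285]
 [-0.23392201 -0.75863144  0.60807798 -0.84839825]
 [ 0.02014306 -0.6290776  -0.77708148  1.04926692]
 [ 0.          0.          0.          1.        ]] None
top 484.62044711980786 319.6883805375954 247.46524053965302 -0.06249567971782681 [[ 0.01182112 -0.98302811  0.18307377  0.20511018]
 [-0.99979653 -0.01461246 -0.01390557 -0.034396  ]
 [ 0.01634472 -0.18287214 -0.98300083  1.46877952]
 [ 0.          0.          0.          1.        ]] None
wrist 366.70213801827276 314.49508055649267 235.00539712779852 -0.03839462037180239 None [[ 9.99999667e-01  6.78298753e-04  4.54706624e-04  6.75092844e-04]
 [-7.75388554e-04  9.63375404e-01  2.68155233e-01 -6.88949648e-02]
 [-2.56163817e-04 -2.68155496e-01  9.63375609e-01 -1.43387521e-01]
 [ 0.00000000e+00  0.00000000e+00  0.00000000e+00  1.00000000e+00]]
0.15 [ 0.23949983 -0.49464855  0.23070141] [-2.66099871e+00  1.66837201e+00  1.55045240e-03] 1.000496506690759 [-0.05378571 -0.47168684 -0.8952644 ]
```

View pics/top0.png

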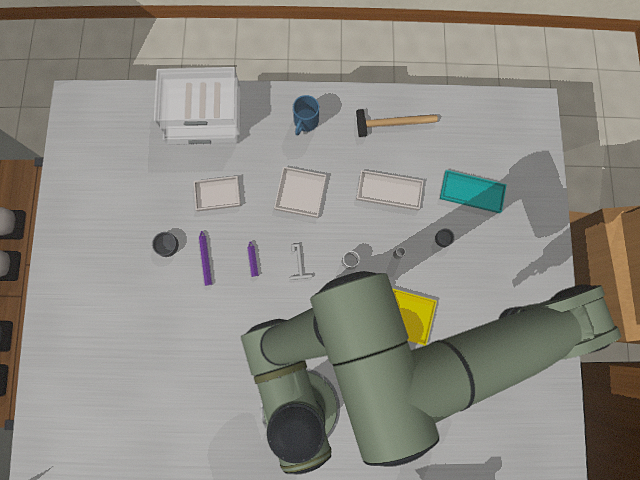

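View pics/side0.png

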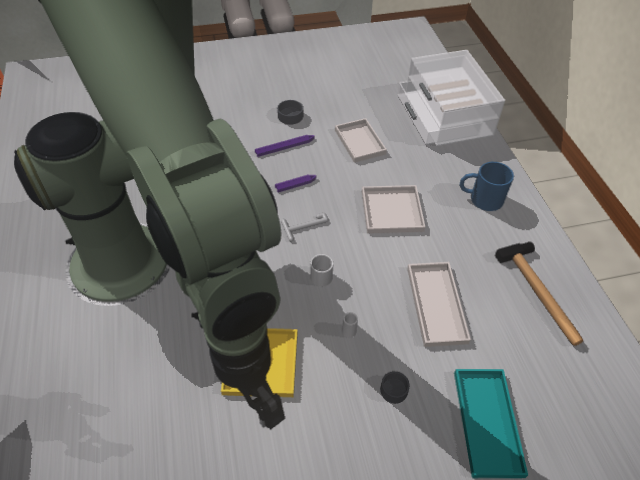

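The top view shows the pots at about (165,243) and (444,238). The pegs are at (206,258) and (253,258), the extractor at (300,260), and the sleeves at (350,259) and (399,253). The white trays are at (218,193), (302,191) and (391,189). The yellow and turquoise trays are the decoys.

```bash
cat > h.py <<'E'
from cell import *
import cv2, numpy as np
from scipy.spatial.transform import Rotation as R
def ray(f,uv,T):
    uv=np.atleast_2d(np.asarray(uv,float))
    d=np.c_[(uv[:,0]-f["cx"])/f["fx"],(uv[:,1]-f["cy"])/f["fy"]]
    k=f["k1"]; u=d.copy()
    for _ in range(15): u=d/(1+k*(u**2).sum(1,keepdims=True))
    D=np.c_[u,np.ones(len(u))]@T[:3,:3].T
    return T[:3,3],D
def at_z(f,uv,T,z):
    o,D=ray(f,uv,T); return o+D*((z-o[2])/D[:,2])[:,None]
def proj(f,P,T):
    P=(np.atleast_2d(P)-T[:3,3])@T[:3,:3]; s=P[:,:2]/P[:,2:]
    s=s*(1+f["k1"]*(s**2).sum(1,keepdims=True))
    return s*[f["fx"],f["fy"]]+[f["cx"],f["cy"]]
def frame(n):
    s=get_state(); f=grab_frame(n)
    if n=="wrist":
        T=np.eye(4);T[:3,:3]=R.from_rotvec(s["eef_rot"]).as_matrix();T[:3,3]=s["position"]; T=T@f["T_tool_cam"]
    else: T=np.array(f["cam_to_world"])
    return f,T
def down(yaw):  # tool z down, tool x along yaw in world
    c,s=np.cos(yaw),np.sin(yaw)
    return R.from_matrix(np.array([[c,s,0],[s,-c,0],[0,0,-1]])).as_rotvec()
H=dict(long_peg_mid=.0085,short_peg_mid=.0085,extractor_mid=.006,narrow_sleeve_mid=.0275,wide_sleeve_mid=.0275,long_tray=0,short_tray=0,square_tray=0,narrow_pot=0,wide_pot=0)
E
python3 - <<'E'
from h import *
for cam in("top","side"):
    f,T=frame(cam)
    for n,z in H.items():
        a=tip_of(cam,n)
        m=silhouettes(cam,n)
        print(cam,n,[(np.round(d["centre"]).tolist(),round(d["score"],2),np.round(at_z(f,d["centre"],T,z)[0][:2],3).tolist()) for d in a[:4]], "| sil",[(np.round(d["centre"]).tolist(),round(d["score"],2),int(d["mask"].sum())) for d in m[:4]])
E
```

```text
top long_peg_mid [([201.0, 256.0], 0.71, [0.444, 0.307])] | sil [([205.0, 255.0], 0.62, 395)]
top short_peg_mid [([255.0, 259.0], 0.55, [0.44, 0.141])] | sil [([253.0, 256.0], 0.76, 209)]
top extractor_mid [([216.0, 196.0], 0.69, [0.635, 0.272]), ([302.0, 260.0], 0.47, [0.437, -0.0])] | sil [([300.0, 266.0], 0.79, 240)]
top narrow_sleeve_mid [([399.0, 254.0], 0.44, [0.456, -0.296])] | sil []
top wide_sleeve_mid [([350.0, 262.0], 0.49, [0.43, -0.147])] | sil [([339.0, 263.0], 0.48, 155)]
top long_tray [([388.0, 190.0], 0.79, [0.668, -0.268]), ([472.0, 191.0], 0.77, [0.67, -0.539])] | sil [([469.0, 191.0], 0.94, 1778), ([384.0, 186.0], 0.93, 1974), ([353.0, 262.0], 0.7, 130)]
top short_tray [([217.0, 194.0], 0.76, [0.644, 0.271])] | sil [([216.0, 193.0], 0.66, 1377)]
top square_tray [([408.0, 319.0], 0.86, [0.262, -0.324]), ([302.0, 194.0], 0.78, [0.648, 0.003])] | sil [([416.0, 314.0], 0.9, 1498), ([299.0, 191.0], 0.73, 1960)]
top narrow_pot [([443.0, 238.0], 0.63, [0.513, -0.44])] | sil [([445.0, 238.0], 0.51, 272), ([252.0, 260.0], 0.49, 207)]
top wide_pot [([166.0, 248.0], 0.62, [0
[... 624 characters left out ...]
.0, 269.0], 0.72, 649)]
side long_tray [([484.0, 422.0], 0.9, [0.66, -0.533]), ([436.0, 303.0], 0.86, [0.667, -0.266])] | sil [([489.0, 426.0], 0.93, 5931), ([437.0, 305.0], 0.73, 3827), ([392.0, 208.0], 0.71, 2734)]
side short_tray [([359.0, 141.0], 0.73, [0.645, 0.274])] | sil [([362.0, 140.0], 0.88, 1408)]
side square_tray [([389.0, 213.0], 0.76, [0.646, 0.003]), ([260.0, 365.0], 0.74, [0.269, -0.325])] | sil [([280.0, 363.0], 0.74, 1918), ([392.0, 208.0], 0.67, 2766)]
side narrow_pot [([393.0, 388.0], 0.89, [0.514, -0.431]), ([391.0, 212.0], 0.49, [0.651, 0.008])] | sil [([396.0, 386.0], 0.8, 731)]
side wide_pot [([291.0, 114.0], 0.84, [0.484, 0.424])] | sil [([293.0, 110.0], 0.88, 525)]
```

The networks and both cameras agree to about 1 cm. I'll refine this with three wrist views.

```bash
python3 - <<'E'
from h import *
for i,Y in enumerate((-0.3,0,0.3)):
    p=[0.58,Y,0.30]; r=down(-np.pi/2)
    print(ik(p,r))
    movep(p,r); sleep(.2)
    f,T=frame("wrist"); cv2.imwrite(f"pics/w{i}.png",f["img"][:,:,::-1]); np.savez(f"w{i}.npz",img=f["img"],T=T,**{k:f[k] for k in("fx","fy","cx","cy","k1")})
    for n,z in H.items():
        a=tip_of("wrist",n)
        print(n,[(np.round(d["centre"]).tolist(),round(d["score"],2),np.round(at_z(f,d["centre"],T,z)[0][:2],3).tolist()) for d in a[:4]])
print(get_state()["clock"])
E
```

```text
[-0.59029716  0.49883665  0.24466605  1.31662573  0.          2.55129549]
long_peg_mid []
short_peg_mid []
extractor_mid [([82.0, 304.0], 0.71, [0.431, 0.008])]
narrow_sleeve_mid [([82.0, 306.0], 0.74, [0.439, -0.006]), ([310.0, 292.0], 0.6, [0.46, -0.295])]
wide_sleeve_mid []
long_tray [([286.0, 120.0], 0.71, [0.663, -0.269]), ([516.0, 119.0], 0.61, [0.666, -0.537])]
short_tray []
square_tray [([327.0, 406.0], 0.75, [0.267, -0.319]), ([50.0, 127.0], 0.6, [0.658, 0.013])]
narrow_pot [([421.0, 244.0], 0.84, [0.513, -0.436])]
wide_pot []
[-0.12723961  0.34985933  0.01718513  1.23812213  0.          3.01435305]
long_peg_mid [([88.0, 300.0], 0.89, [0.439, 0.296])]
short_peg_mid [([194.0, 304.0], 0.61, [0.434, 0.155])]
extractor_mid [([304.0, 306.0], 0.89, [0.431, 0.012])]
narrow_sleeve_mid [([548.0, 291.0], 0.94, [0.46, -0.294])]
wide_sleeve_mid [([432.0, 310.0], 0.66, [0.436, -0.149]), ([541.0, 121.0], 0.22, [0.664, -0.252])]
long_tray [([544.0, 121.0], 0.74, [0.665, -0.272])]
short_tray [([86.0, 138.0], 0.76, [0.646, 0.27])]
square_tray [([300.0, 128.0], 0.8, [0.656, 0.015]), ([306.0, 304.0], 0.69, [0.43, 0.01])]
narrow_pot []
wide_pot []
[ 0.3643936   0.49883665  0.24466605  1.31662573  0.         -2.77719905]
long_peg_mid [([315.0, 300.0], 0.56, [0.441, 0.299])]
short_peg_mid [([428.0, 300.0], 0.6, [0.441, 0.151])]
extractor_mid [([536.0, 304.0], 0.57, [0.432, 0.005])]
narrow_sleeve_mid []
wide_sleeve_mid [([338.0, 137.0], 0.46, [0.645, 0.274])]
long_tray []
short_tray [([338.0, 140.0], 0.62, [0.641, 0.273])]
square_tray [([558.0, 129.0], 0.57, [0.656, 0.011])]
narrow_pot []
wide_pot [([222.0, 270.0], 0.61, [0.479, 0.419])]
11.8833
```

View pics/w0.png

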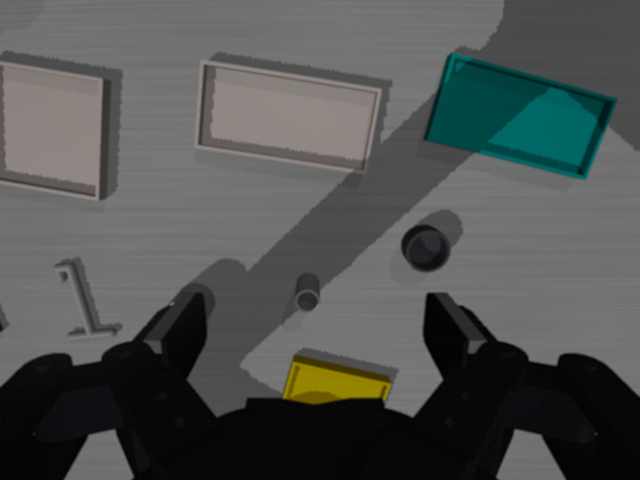

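View pics/w1.png

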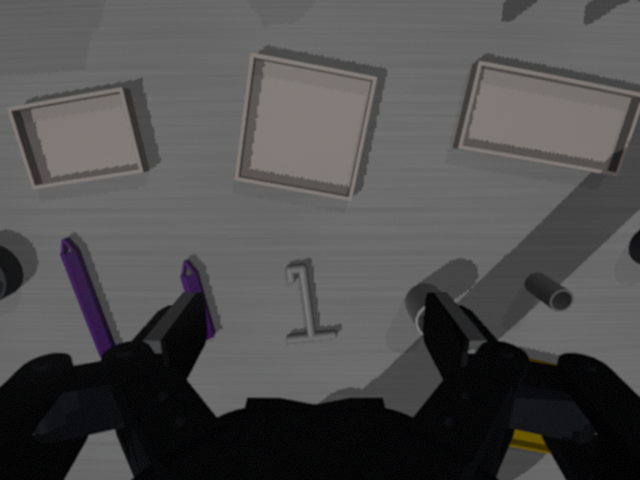

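View pics/w2.png

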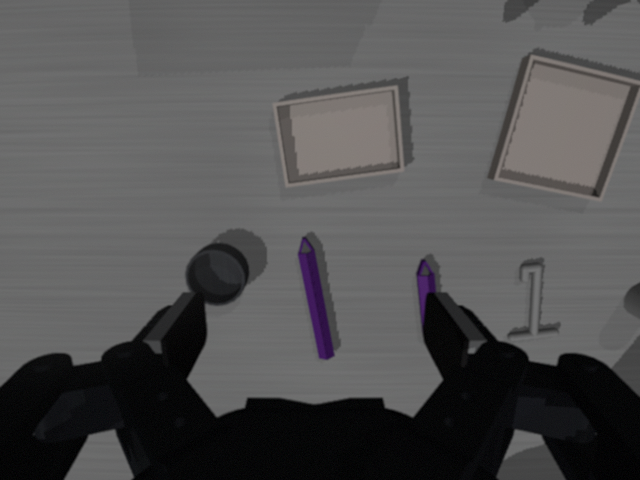

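```bash
python3 - <<'E'
from h import *
f0,f1,f2=[dict(np.load(f"w{i}.npz")) for i in range(3)]
def rect(f,c):
    P=at_z(f,c,f["T"],.018)[:,:2]; print(P.mean(0).round(4),[round(np.linalg.norm(P[i]-P[i-1]),4) for i in range(4)],[np.degrees(np.arctan2(*(P[(i+1)%4]-P[i])[::-1])).round(1) for i in range(4)])
for f,c in((f0,[(201,61),(382,89),(364,171),(195,149)]),(f1,[(251,52),(378,76),(352,199),(236,180)]),(f2,[(275,102),(397,86),(404,169),(287,187)])): rect(f,c)
for nm,f,c in(("L",f2,(295,225,350,370)),("S1",f1,(175,250,222,345)),):
    hsv=cv2.cvtColor(f["img"],cv2.COLOR_RGB2HSV); m=((hsv[...,0]>125)&(hsv[...,0]<160)&(hsv[...,1]>90)).astype(np.uint8)
    k=np.zeros_like(m);k[c[1]:c[3],c[0]:c[2]]=1;m&=k
    ys,xs=np.nonzero(m);P=at_z(f,np.c_[xs,ys],f["T"],.009)[:,:2]
    (cx,cy),wh,a=cv2.minAreaRect(P.astype(np.float32)); B=cv2.boxPoints(((cx,cy),wh,a)); 
    L=cv2.fitLine(P.astype(np.float32),cv2.DIST_L2,0,.001,.001).ravel()
    print(nm,cx,cy,wh,a,np.degrees(np.arctan2(L[1],L[0])),P[P[:,0].argmax()],P[P[:,0].argmin()])
def crop(f,c,n,s=5):
    cv2.imwrite(n,cv2.resize(np.clip(f["img"][c[1]:c[3],c[0]:c[2],::-1].astype(int)*2,0,255).astype(np.uint8),None,fx=s,fy=s,interpolation=cv2.INTER_CUBIC))
crop(f0,(280,260,340,325),"pics/c_ns.png");crop(f0,(390,215,460,280),"pics/c_np.png");crop(f2,(175,230,260,315),"pics/c_wp.png");crop(f1,(275,250,350,350),"pics/c_ex.png")
a=[cv2.resize(cv2.imread(f"pics/{n}.png"),(400,300)) for n in("c_ns","c_np","c_wp")]
E
python3 - <<'E'
import sys;sys.path.insert(0,'.')
import os;os.chdir('.')
from h import *
f,T=frame("top");cv2.imwrite("pics/top1.png",cv2.resize(f["img"][220:300,140:460,::-1],None,fx=2.5,fy=2.5,interpolation=cv2.INTER_CUBIC))
np.savez("top1.npz",img=f["img"],T=T,**{k:f[k] for k in("fx","fy","cx","cy","k1")})
f,T=frame("side");cv2.imwrite("pics/side1.png",f["img"][...,::-1])
np.savez("side1.npz",img=f["img"],T=T,**{k:f[k] for k in("fx","fy","cx","cy","k1")})
for n in("wide_sleeve_mid","short_peg_mid"):print([(d["centre"],d["score"],at_z(f,d["centre"],T,H[n])) for d in tip_of("side",n)])
E
```

```text
[ 0.6644 -0.2695] [np.float64(0.0938), np.float64(0.1978), np.float64(0.0905), np.float64(0.1944)] [np.float64(-98.4), np.float64(169.3), np.float64(82.5), np.float64(-8.5)]
[0.6538 0.0097] [np.float64(0.1385), np.float64(0.1386), np.float64(0.1371), np.float64(0.1367)] [np.float64(-100.1), np.float64(169.5), np.float64(80.5), np.float64(-9.7)]
[0.645  0.2703] [np.float64(0.0945), np.float64(0.1344), np.float64(0.0907), np.float64(0.1366)] [np.float64(-82.8), np.float64(-171.7), np.float64(98.8), np.float64(7.0)]
L 0.4392036199569702 0.298169881105423 (0.17322669923305511, 0.021009376272559166) 10.297009468078613 10.212599 [0.52440127 0.31131037] [0.35427609 0.28108666]
S1 0.43268394470214844 0.15121565759181976 (0.05166826397180557, 0.11825856566429138) 78.18846130371094 9.09196 [0.4947255  0.15902554] [0.37581921 0.1681611 ]
[([321.5, 272.2], 0.91, array([[ 0.43701866, -0.15111644,  0.0275    ]])), ([433.9, 302.0], 0.16, array([[ 0.65204077, -0.27867894,  0.0275    ]]))]
[([296.5, 180.7], 0.79, array([[0.44441298, 0.15401714, 0.0085    ]]))]
```

```bash
python3 - <<'E'
import cv2,numpy as np
a=[cv2.imread(f"pics/{n}.png") for n in("c_ns","c_np","c_wp","c_ex")]
print([x.shape for x in a])
can=np.zeros((1000,800,3),np.uint8)
can[:325,:300]=a[0];can[:325,400:750]=a[1];can[400:825,:425]=a[2];can[400:900,425:800]=a[3]
cv2.imwrite("pics/m.png",can[:,:]); cv2.imwrite("pics/mA.png",can[:400]);cv2.imwrite("pics/mB.png",can[400:])
E
```

```text
[(325, 300, 3), (325, 350, 3), (425, 425, 3), (500, 375, 3)]
```

View pics/mA.png

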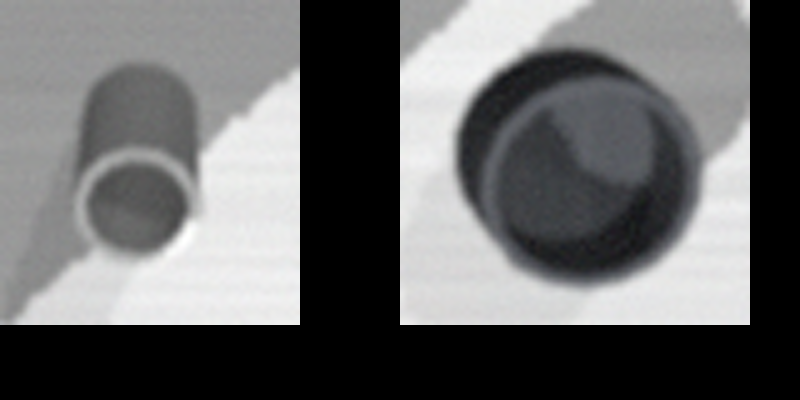

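View pics/mB.png

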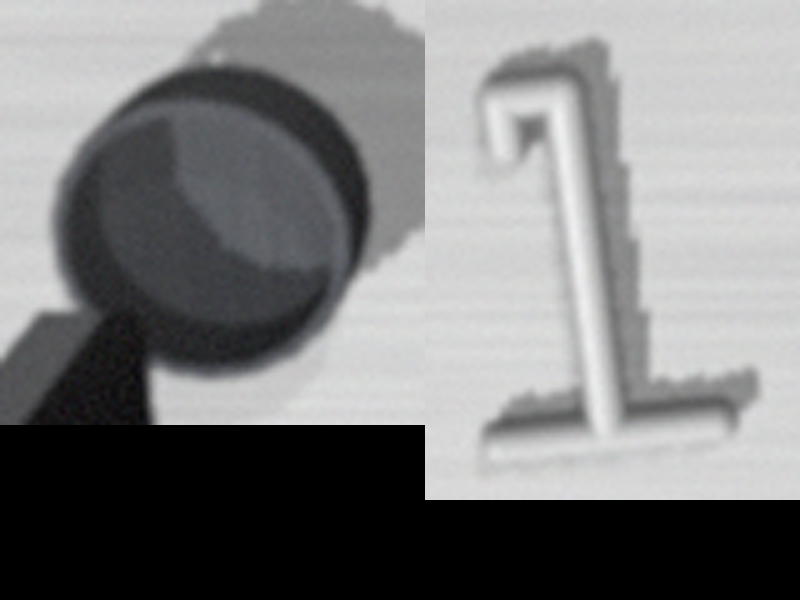

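View pics/top1.png

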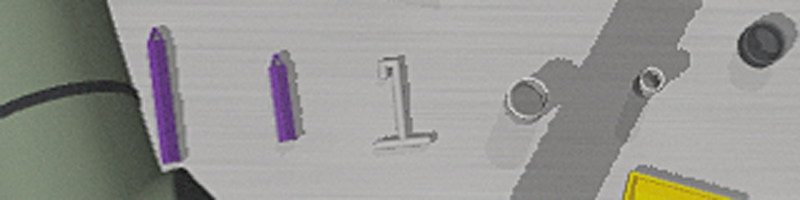

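View pics/side1.png

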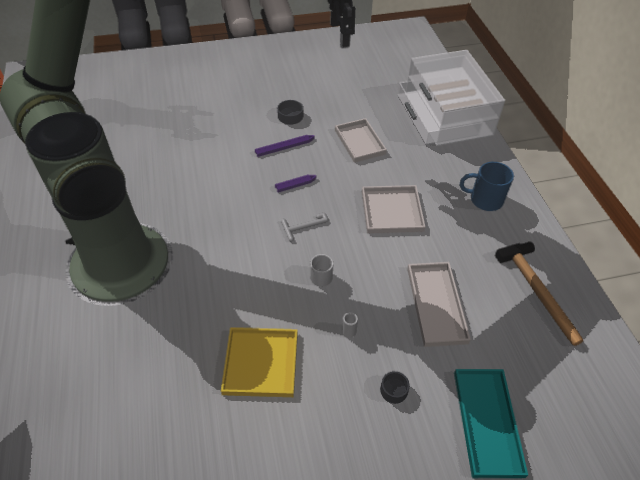

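```bash
python3 - <<'E'
from h import *
f0,f1,f2,ft,fs=[dict(np.load(f"{i}.npz")) for i in("w0","w1","w2","top1","side1")]
g=lambda n,f,c,z:print(n,at_z(f,c,f["T"],z)[:,:2].round(4).tolist())
g("nsleeve w0",f0,(307.2,300.6),.055)
g("npot w0",f0,(428.2,251),.03); g("npot top",ft,(140+762/2.5,220+45/2.5),.03)
g("wpot w2",f2,(216.4,277),.03)
g("wsleeve top",ft,(350.8,258.8),.055);g("wsleeve side",fs,(321.5,263),.055)
g("nsleeve top",ft,(140+652/2.5,220+81/2.5),.055)
g("ext top,junc,h1,h2",f1,[(303.4,266.5),(311.4,337),(287.4,340),(337.6,333.6)],.010)
g("short peg tip/tail w1",f1,[(187,260),(209,337)],.009)
# short peg via top
hsv=cv2.cvtColor(ft["img"],cv2.COLOR_RGB2HSV); m=((hsv[...,0]>125)&(hsv[...,0]<160)&(hsv[...,1]>90)).astype(np.uint8)
for c in((240,230,270,290),(190,225,220,295)):
    ys,xs=np.nonzero(m[c[1]:c[3],c[0]:c[2]]);P=at_z(ft,np.c_[xs+c[0],ys+c[1]],ft["T"],.009)[:,:2].astype(np.float32)
    L=cv2.fitLine(P,cv2.DIST_L2,0,.001,.001).ravel();print("top peg",cv2.minAreaRect(P),np.degrees(np.arctan2(L[1],L[0])))
hsv=cv2.cvtColor(f2["img"],cv2.COLOR_RGB2HSV); m=((hsv[...,0]>125)&(hsv[...,0]<160)&(hsv[...,1]>90)).astype(np.uint8)
c=(410,250,440,292);ys,xs=np.nonzero(m[c[1]:c[3],c[0]:c[2]]);P=at_z(f2,np.c_[xs+c[0],ys+c[1]],f2["T"],.009)[:,:2].astype(np.float32)
L=cv2.fitLine(P,cv2.DIST_L2,0,.001,.001).ravel();print("w2 short: tip",P[P[:,0].argmax()],P.mean(0),np.degrees(np.arctan2(L[1],L[0])))
E
```

```text
nsleeve w0 [[0.4614, -0.2927]]
npot w0 [[0.5134, -0.4364]]
npot top [[0.5082, -0.4369]]
wpot w2 [[0.4811, 0.4185]]
wsleeve top [[0.4357, -0.1469]]
wsleeve side [[0.4377, -0.1462]]
nsleeve top [[0.4571, -0.2959]]
ext top,junc,h1,h2 [[0.4877, 0.0123], [0.3876, 0.0027], [0.3831, 0.0348], [0.3926, -0.0322]]
short peg tip/tail w1 [[0.4961, 0.1589], [0.3867, 0.14]]
top peg ((0.43935853242874146, 0.15004287660121918), (0.10546363890171051, 0.020297806710004807), 9.815892219543457) 9.820957
top peg ((0.44140344858169556, 0.29643702507019043), (0.16628742218017578, 0.02112199366092682), 10.552115440368652) 10.347845
w2 short: tip [0.49569154 0.16436262] [0.47019544 0.15775907] 15.626705
```

Estimates agree across cameras to 2–4 mm, and the tray and peg sizes come out right. I'll do the long peg first. The fingers open to 114 mm but the tray is only 86 mm inside, so I'll release just above the rim clearance.

```bash
cat >> h.py <<'E'
rad=np.radians
def st(t=""):
    s=get_state(); print(t,"t=%.1f"%s["clock"],np.round(s["position"],4),"gap %.3f"%s["finger_gap"],"F",np.round(s["contact_force"],1),"q6 %.2f"%s["q"][5]); return s
def pick(xy,yaw,z,N,lift=.13):
    r=down(yaw); movep([*xy,lift],r); move_l([*xy,z+.03],.15); st("above")
    move_l([*xy,z],.06); st("at"); grab(N); st("grab"); move_l([*xy,lift],.15); st("lift")
def place(xy,yaw,z,lift=.13,uf=None):
    r=down(yaw); movep([*xy,lift],r); st("over"); move_l([*xy,z+.02],.15); print("force stop",move_l([*xy,z],.05,until_force=uf)); st("down")
    let_go(); st("open"); move_l([*xy,lift],.15)
def look(n,c):
    f,T=frame(c); cv2.imwrite(f"pics/{n}.png",f["img"][...,::-1]); np.savez(f"{n}.npz",img=f["img"],T=T,**{k:f[k] for k in("fx","fy","cx","cy","k1")})
E
python3 - <<'E'
from h import *
pick((.440,.2975),rad(100.3),.002,40)
look("lp1","side")
E
```

```text
above t=15.5 [0.4405 0.2978 0.0325] gap 1.000 F [-0.1  1.   0.7] q6 0.28
at t=16.1 [0.4399 0.2974 0.0017] gap 1.001 F [ 0.3 -0.4 -0.4] q6 0.28
grab t=16.7 [0.4401 0.2976 0.0023] gap 0.224 F [-1.5 -0.8  4.9] q6 0.28
lift t=17.7 [0.4393 0.2972 0.1291] gap 0.224 F [-0.7 -1.  -1. ] q6 0.28
```

View pics/lp1.png

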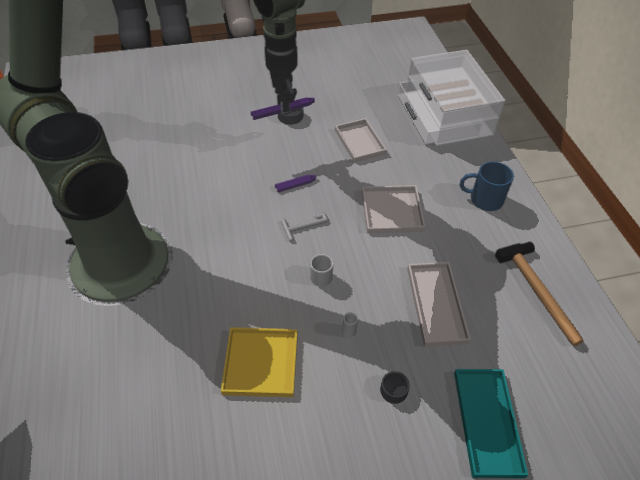

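The peg is held level (gap about 19–20 mm). Now to place it.

```bash
python3 - <<'E'
from h import *
place((.6645,-.2695),rad(171.6),.0145)
look("lp2","side")
E
```

```text
over t=20.0 [ 0.6647 -0.2685  0.1299] gap 0.220 F [-0.3 -0.6 -0.6] q6 -1.91
force stop False
down t=21.3 [ 0.6642 -0.2694  0.0141] gap 0.226 F [ 0.7 -1.3  0.2] q6 -1.91
open t=22.0 [ 0.6645 -0.2695  0.0145] gap 0.996 F [ 0.1  0.3 -0.4] q6 -1.91
```

View pics/lp2.png

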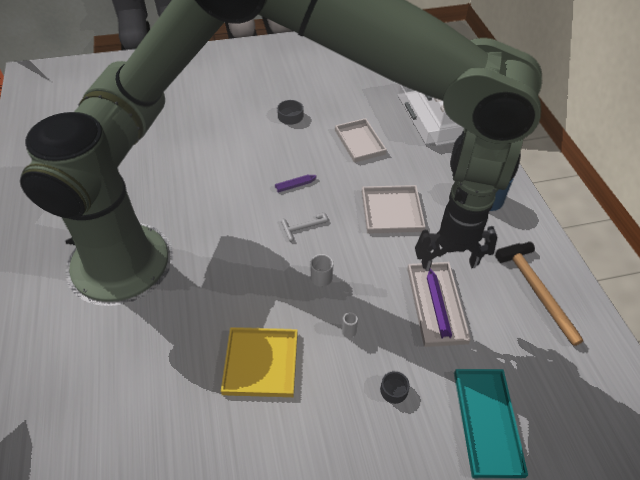

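The long peg lies within the white tray at (440,305). Next is the short peg.

```bash
python3 - <<'E'
from h import *
pick((.4405,.150),rad(99.8),.002,40)
place((.645,.2705),rad(7.9),.0145)
look("sp2","side")
E
```

```text
above t=25.5 [0.4412 0.1499 0.0324] gap 1.003 F [-0.3  0.8  0. ] q6 -0.00
at t=26.1 [0.4403 0.15   0.0017] gap 1.002 F [ 0.1 -0.1  0.1] q6 -0.00
grab t=26.7 [0.4406 0.1501 0.0023] gap 0.223 F [-1.8 -0.6  5.4] q6 -0.00
lift t=27.7 [0.4398 0.1499 0.1292] gap 0.226 F [-0.1 -0.4 -0.1] q6 -0.00
over t=29.3 [0.6445 0.2702 0.1294] gap 0.221 F [-0.7 -0.5 -0.5] q6 1.72
force stop False
down t=30.6 [0.6447 0.2704 0.0141] gap 0.223 F [-0.3  0.2  0. ] q6 1.72
open t=31.3 [0.645  0.2705 0.0146] gap 0.996 F [ 0.9 -0.5  0.1] q6 1.72
```

View pics/sp2.png

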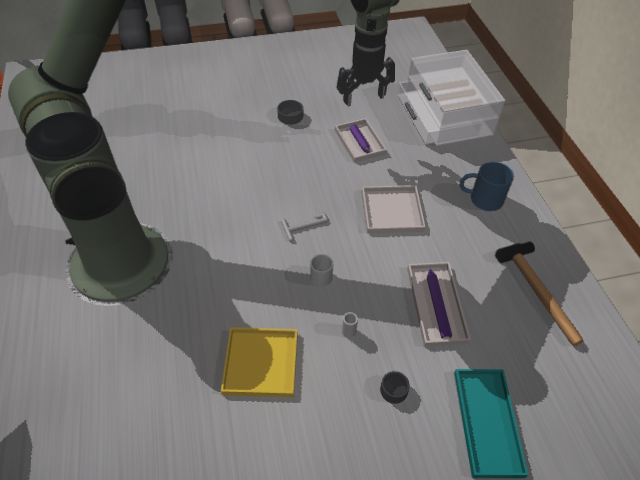

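Both pegs are in their trays. The extractor is next.

```bash
python3 - <<'E'
from h import *
pick((.4375,.0073),rad(96.5),.002,70)
look("ex1","side")
E
```

```text
above t=34.8 [0.438  0.0073 0.0324] gap 1.000 F [0.3 0.2 0. ] q6 -0.27
at t=35.4 [0.4373 0.0073 0.0018] gap 1.001 F [ 0.3 -0.4  0.1] q6 -0.27
grab t=36.1 [0.4376 0.0073 0.0023] gap 0.105 F [-1.8  1.1  5.5] q6 -0.27
lift t=37.1 [0.4368 0.0074 0.1292] gap 0.103 F [ 0.6 -0.1 -1.9] q6 -0.27
```

View pics/ex1.png

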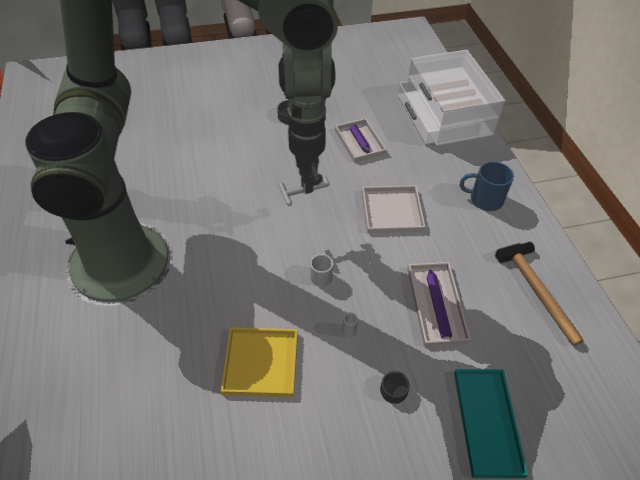

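```bash
python3 - <<'E'
from h import *
place((.6538,.0097),rad(80.1),.0068,uf=8)
look("ex2","side")
look("ex2w","wrist")
E
```

```text
over t=38.0 [0.6521 0.0098 0.1288] gap 0.108 F [-0.5 -0.4 -1.5] q6 0.07
force stop True
down t=39.3 [0.6536 0.0097 0.0064] gap 0.102 F [-0.8 -1.1  4.6] q6 0.07
open t=40.0 [0.6528 0.0098 0.0057] gap 1.001 F [-0.1 -0.5  0.1] q6 0.07
```

View pics/ex2.png

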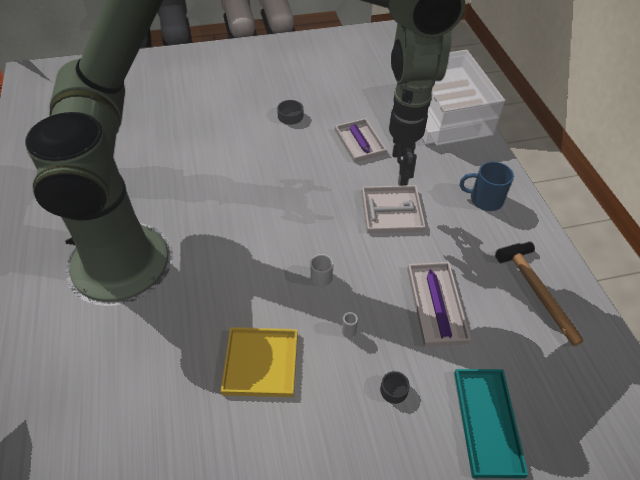

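View pics/ex2w.png

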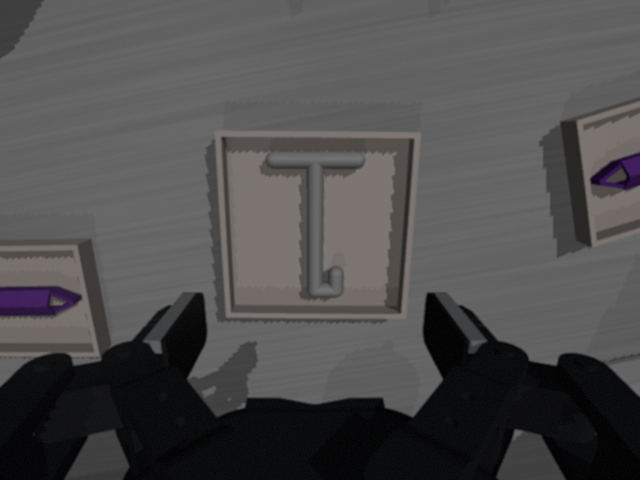

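The extractor lies flat and clear of the walls. Next is the narrow sleeve, gripped high so the fingers stay above the pot rim.

```bash
python3 - <<'E'
from h import *
pick((.4600,-.2940),0,.030,30,lift=.15)
look("ns1","side"); look("ns1t","top")
E
```

```text
above t=43.2 [ 0.4607 -0.294   0.0605] gap 1.004 F [-0.1  0.   0.5] q6 0.87
at t=43.9 [ 0.4599 -0.294   0.0298] gap 1.006 F [0.4 0.1 0.9] q6 0.87
grab t=44.4 [ 0.4602 -0.2942  0.0303] gap 0.329 F [-1.1  0.5  2.4] q6 0.87
lift t=45.4 [ 0.4594 -0.2935  0.1491] gap 0.333 F [-0.1 -0.3 -1. ] q6 0.87
```

View pics/ns1.png

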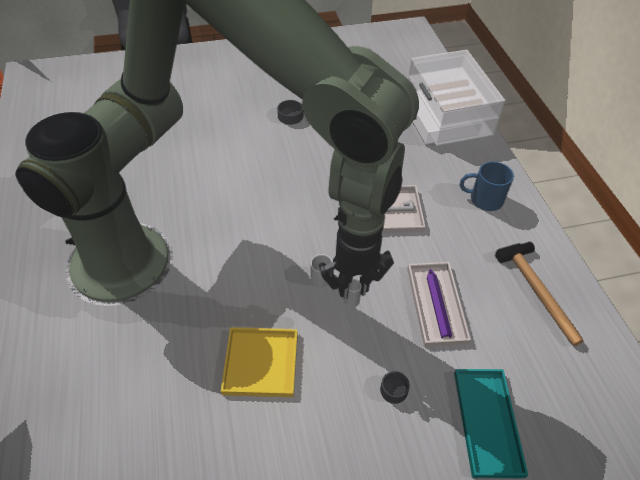

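```bash
python3 - <<'E'
from h import *
place((.5120,-.4365),0,.0345,lift=.16,uf=6)
look("ns2","side"); look("ns2w","wrist")
E
```

```text
over t=46.1 [ 0.5113 -0.4361  0.1586] gap 0.332 F [-0.3  0.8 -0.7] q6 0.76
force stop True
down t=47.4 [ 0.5119 -0.4367  0.0351] gap 0.330 F [-0.3 -0.   3.8] q6 0.76
open t=48.0 [ 0.5116 -0.4362  0.0345] gap 0.998 F [ 0.   0.3 -0.5] q6 0.76
```

View pics/ns2.png

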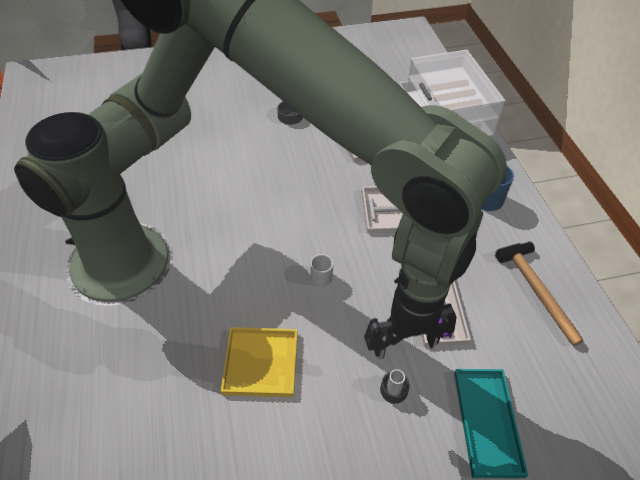

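View pics/ns2w.png

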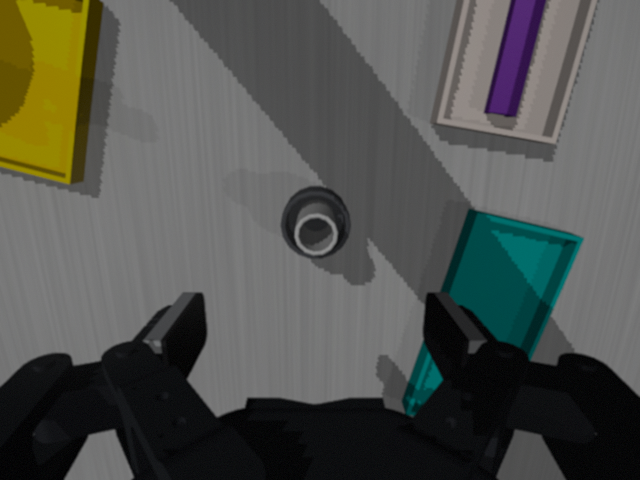

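The narrow sleeve stands centred in the pot. Contact came at z=0.0351, as expected for the pot floor. The wide sleeve is last.

```bash
python3 - <<'E'
from h import *
pick((.4368,-.1467),rad(45),.028,40,lift=.15)
look("ws1","side")
place((.4811,.4187),rad(45),.0325,lift=.16,uf=6)
look("ws2","side"); look("ws2w","wrist")
E
```

```text
above t=51.0 [ 0.4374 -0.1474  0.0583] gap 1.002 F [ 1.  -0.4  0.6] q6 0.30
at t=51.6 [ 0.4366 -0.1466  0.0278] gap 0.999 F [-0.6  0.5  0.1] q6 0.30
grab t=52.1 [ 0.4371 -0.1468  0.0285] gap 0.564 F [-1.8  0.4  6. ] q6 0.30
lift t=53.0 [ 0.4362 -0.1464  0.1492] gap 0.564 F [-0.5 -1.  -2.7] q6 0.30
over t=55.1 [0.4818 0.4176 0.16  ] gap 0.562 F [-0.4 -0.2 -0.8] q6 1.39
force stop True
down t=56.4 [0.4813 0.4188 0.0334] gap 0.563 F [-0.3  0.3  4.9] q6 1.39
open t=56.9 [0.4807 0.4184 0.0327] gap 0.995 F [-1.1 -0.6 -0.3] q6 1.39
```

View pics/ws2.png

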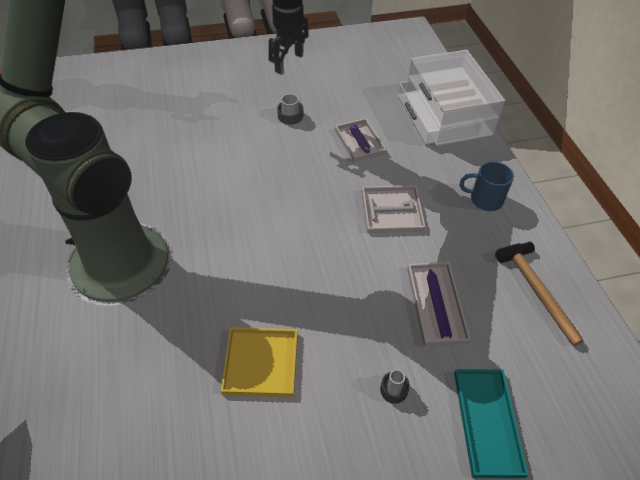

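View pics/ws2w.png

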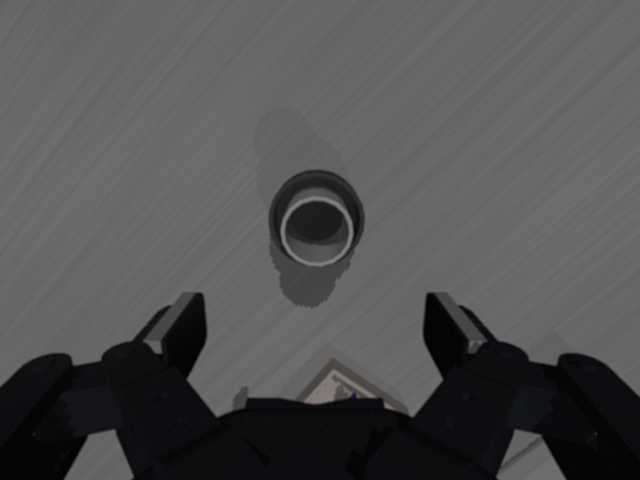

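Both sleeves are in their pots. I'll take a last close look at the peg trays.

```bash
python3 - <<'E'
from h import *
movep([.60,.27,.25],down(rad(90)));look("fs","wrist")
movep([.60,-.25,.25],down(rad(90)));look("fl","wrist")
a=[cv2.imread(f"pics/{n}.png")[60:360] for n in("fs","fl")]
cv2.imwrite("pics/fin.png",np.clip(np.vstack(a).astype(int)*2,0,255).astype(np.uint8)); st()
E
```

```text
t=61.0 [ 0.6005 -0.2487  0.2501] gap 0.994 F [0.5 0.6 0.9] q6 -0.51
```

View pics/fin.png

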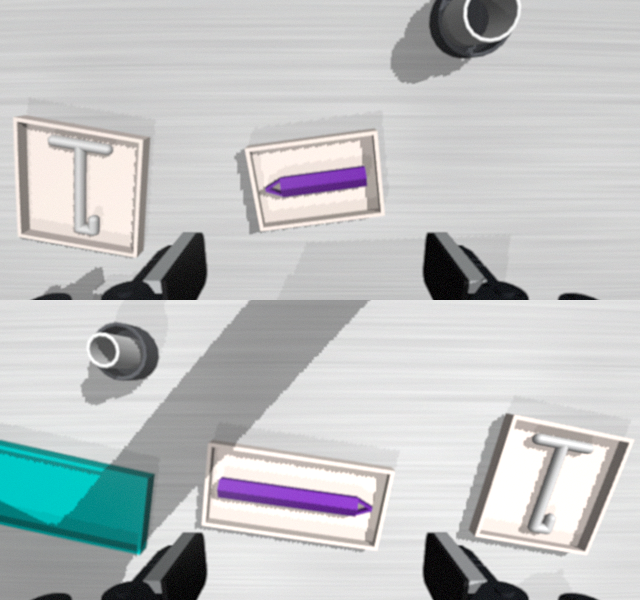

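The tips look close to the end walls, at (372,507) and (262,190) in the montage. I'll measure them.

```bash
python3 - <<'E'
from h import *
for n,c,ctr,ax in(("fs",(240,180,400,300),(.645,.2705),97.9),("fl",(200,200,400,320),(.6645,-.2695),81.6)):
    f=dict(np.load(n+".npz"));hsv=cv2.cvtColor(f["img"],cv2.COLOR_RGB2HSV); m=((hsv[...,0]>125)&(hsv[...,0]<160)&(hsv[...,1]>90)).astype(np.uint8)
    ys,xs=np.nonzero(m[c[1]:c[3],c[0]:c[2]]);a=rad(ax)
    P=at_z(f,np.c_[xs+c[0],ys+c[1]],f["T"],.012)[:,:2]-ctr; L=P@[np.cos(a),np.sin(a)];W=P@[-np.sin(a),np.cos(a)]
    print(n,"along",L.min().round(4),L.max().round(4),"across",W.min().round(4),W.max().round(4))
for n,cs in(("fs",[(245,147+60),(380,129+60),(384,213+60),(263,231+60)]),("fl",[(209,442-240),(394,470-240),(378,549-240),(202,527-240)])):
    f=dict(np.load(n+".npz"));P=at_z(f,cs,f["T"],.018)[:,:2];print(n,P.mean(0).round(4))
f=dict(np.load("fl.npz"));cv2.imwrite("pics/z.png",np.clip(cv2.resize(f["img"][190:320,195:405,::-1],None,fx=3.8,fy=3.8,interpolation=cv2.INTER_CUBIC).astype(int)*2,0,255).astype(np.uint8))
E
```

```text
fs along -0.0551 0.0553 across -0.0127 0.0097
fl along -0.0961 0.0849 across -0.092 0.0097
fs [0.6437 0.2736]
fl [ 0.6648 -0.2685]
```

View pics/z.png

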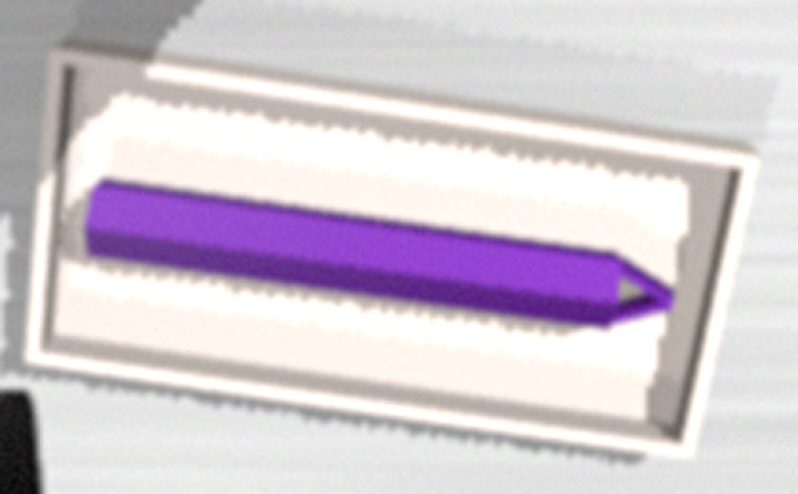

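```bash
python3 - <<'E'
from h import *
st(); sign_off()
E
```

```text
t=61.0 [ 0.6005 -0.2487  0.2501] gap 0.994 F [0.5 0.6 0.9] q6 -0.51
the job is handed in; nothing more can be done
```

All five items are put away in the order asked, and I handed the job in at 61 s of the 141 s allowed.

- **Pegs:** I let both go about 8 mm above the tray floor so the opening fingers would clear the walls. The last wrist pictures show both lying flat. They measure about ±55 mm along the short tray (±65 mm inside) and about ±85 mm along the long tray (±95 mm inside).
- **Extractor:** it touched down at the square tray's floor height and lies flat, clear of the walls.
- **Sleeves:** both touched down at the height expected for the pot floor. The last pictures show both upright, each in its own pot.

- **Bad reading in the long tray check:** the low end of its colour measurement (−96 mm along, −92 mm across) picked up something outside the tray. I judged that end by eye from an enlarged picture, which shows a gap to the wall.
- **Short tray position:** its centre read about 3 mm differently in the last view than in the first, well within the clearance.

The look-alike trays were not touched, and the arm was clear of everything when I handed in.

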